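# Clip the filter cover back onto the bench air cleaner

### The job

Clip the loose blue louvred cover back onto the sloping filter bay of the white air cleaner: lift it by its white fin, first tuck its yellow tongue under the lip at the low end of the bay with the other edge still raised, then press that upper edge down until both yellow tabs have snapped behind the ledge and the cover sits fully home. Keep clear of the lamp bar over the bay, leave the other things on the bench where they are, and let go of the cover.

Things in the scene. Friction and masses are not known exactly. Their poses are not given: they have to be found in the camera images.
- cover: Loose blue louvred filter cover, 120 mm wide (y), 28 mm deep, 0.15 to 0.26 kg; starts flat on the bench, fin up. Origin: centre of the underside; +x to the edge with the tabs, z out of the fin side. In its frame (mm): plate x -46..50, z 22..28; side skirts y 54..60 and -60..-54, z 0..22; front skirt x -46..-41. Seated, its frame matches that of bay within 2 mm in x, 3 mm in y.
- grip (a point): Middle of the cover's white fin, 10 mm below its top (cover frame -5, 0, 48 mm). The fin stands on the plate: x -35..25, y -8..8 (16 mm thick), z 28..58 mm.
- tongue (a point): Mid-width point of the tip of the cover's yellow tongue (cover frame -58, 0, 4.5 mm). The tongue is 90 mm wide: x -58..-46, y -45..45, z 2..7 mm. To enter the slot under the lip, the cover is pitched 11 to 15 degrees steeper than the bay, tab edge up, so that its hooks pass over the ledge.
- edge_l (a point): Top face of the cover's plate over the +y tab (cover frame 46, 35, 28 mm). A ridged white thumb spot (x 30..47, y 22..48) marks where to press. With the tongue home and let go, this edge rests 8 to 9 mm raised on the tab ramps; press square to the slope, about 10 to 15 N, until the tabs give way and the cover stops on the bay floor.
- edge_r (a point): The same over the -y tab (cover frame 46, -35, 28 mm; thumb spot y -48..-22).
- tab_l (a joint): Deflection (m) of the cover's +y yellow sprung tab: 0 out, 0.009 fully pushed in (to -x). A hook 26 mm wide (y 21..47) out to x 58 mm, flat catch face at z 15, ramp from there down and in to x 50, z 1. Spring 1.8 N plus 900 N/m. It rises by 3 to 7 mm on the way home and falls back below 0.002 once caught.
- tab_r (a joint): The same for the -y tab (y -47..-21).
- bay: Fixed sloping bay of the air cleaner, its floor rising at 28 degrees, low end towards the robot. Origin: centre of the bay floor; x up the slope, y across, z square out of the floor. Clear width y -63..63 mm; side walls up to z 25, with lead-in chamfers from z 17 (y 68 at the top). A pleated filter (look only) lies on the floor.
- lip (a point): Middle of the lip's edge at the bay's low end (bay frame -51, 0, 11 mm: its underside). The lip crosses the bay at x -68..-51, z 11..18; the slot under it (z 0..11) ends at x -60.
- ledge (a point): Middle of the ledge's edge at the bay's high end (bay frame 52, 0, 16.5 mm: its underside). The ledge crosses the bay at x 52 and beyond, z 16.5..21, upper corner chamfered 2 mm; below and behind it is hollow to x 66.
- unit: White bench air cleaner, fixed: x -80..125, y -90..90 mm, about 105 mm high without the lamp. Origin on the bench; the bay's origin is 50 mm straight above it. Yaw 0: the low end of its slope points to the robot (-x).
- lamp: Lamp bar fixed over the high end of the bay (origin and axes are the unit's): bar 24 x 190 x 14 mm, centre at x 48, z 232 mm, on two bent 10 mm rods at y 82 and -82 that go down to the unit at x 112. It blocks a gripper coming straight down on the cover's upper edge: come square to the slope. Not to be touched.
- slide_box: Green closed slide box, 84 x 100 x 30 mm, loose, on the same side of the bench as the cover; origin under its centre. Not to be moved.
- oil: Small amber bottle, 38 mm across, 75 mm high, loose, beside the unit; origin under its centre. Not to be moved.
- dish: Flat clear culture dish with red filling, 92 mm across, 20 mm high, loose; origin under its centre. Not to be moved.
- beaker: Glass beaker, 70 mm across, 85 mm high, loose; origin under its centre. Not to be moved.
- tip_rack: Orange pipette-tip rack, 85 x 120 x 51 mm, loose; origin under its centre. Not to be moved.
- tally: Black tally counter with two keys, 75 x 55 x 34 mm, loose; origin under its centre. Not to be moved.
Things that resemble listed ones, but are neither listed nor needed, are in the scene too. What is shaped like the cover but pink is not meant.

How it is judged:
By the outcome, as a careful person would: the job done as asked, in the order asked, and still so for the second after the job is handed in, with the robot touching nothing.
It also fails if it takes over 58 s, if anything falls off the work surface, if the arm or the gripper's body presses on something with over 40 N, if the wrist force passes 120 N, or if a joint passes its speed limit or range.

### The arm

A 6-joint arm with a two-finger parallel gripper is mounted at the origin on the work surface. World frame = base frame: x ahead of the robot, y to its left, z up, the work surface at z = 0. Lengths are in m, angles in rad, forces in N, time in s.
With the tool pointing down it reaches from about 0.3 to 1 m from the base axis. Payload 5.1 kg.
Tool frame: the origin (TCP) lies on the centre line of the jaws, within the pads' length; the fingertips stand manip.tips_ahead ahead of it and the grasp point (between the pads) lies 6 mm ahead of it (manip.tips_ahead is the distance from the TCP to the fingertips, in m); z points along the fingers, y is the direction in which the jaws open and shut (so a half turn about z gives the same grasp; the last joint's range is limited). The gripper opens to 95 mm and grips with 3 to 60 N. Pads are 20 mm wide; open, the fingers measure 119 mm over their backs; the gripper's body (75 mm by 180 mm) begins 59 mm behind the grasp point.
Start: joints at [1.08, 0.124, 1.65, -0, 1.367, -0.083], TCP at [0.258, 0.597, 0.24] pointing down, gripper open.
Joint ranges: [-2.61, 2.61], [-1.02, 2.33], [0.03, 2.71], [-1.35, 4.49], [0.32, 2.68], [-2.91, 2.91]. Speed limits (rad/s): [2.57, 2.57, 3.14, 3.14, 3.14, 3.14].

### API

Orientations are given as [roll, pitch, yaw] about the fixed x, y, z axes, in that order (R = Rz(yaw) Ry(pitch) Rx(roll)).
In Python, from bench import manip gives the robot as it stands. Calls block until the motion is done:
- manip.move_ptp(position, orientation): joint-space move of the TCP to a pose.
- manip.line_to(position, ori=None, feed=0.15): straight line of the TCP; ori=None keeps the orientation; feed is the mean speed in m/s.
- manip.move_joints(angles): joint-space move.
- manip.command_gripper(opening, grasp_force=None): finger opening in m; grasp_force is the grip in N (None keeps the last); returns when the fingers have stopped.
- manip.wait(seconds).
- manip.solve_ik(position, orientation): joint angles nearest the present ones, or None.
- manip.sense(): the state.
- manip.camera(name): name is "scene" or "side" or "wrist"; returns (picture, depth): 384x512x3 uint8, blue, green, red; 384x512 float32, m along the optical axis (not along the pixel's ray), 0 where there is no reading.
- manip.camera_params(name): a dict with "K" (3x3 intrinsics, pixels), "R" (3x3) and "t" (3): a world point X has camera coordinates R X + t. Camera axes: x right, y down, z forward; pixel columns grow to the right and rows downward; lengths in m; the calibration is good to about 2 mm. The wrist camera is an equidistant fisheye: a pixel r from the principal point sees the ray r / f radians off the axis. A picture is of the moment at which its call begins: read the wrist's pose just before it. camera_params takes no time and is no camera call; for the wrist camera it gives the pose at the moment of the call.
A pose or a line that the arm cannot do raises manip.Unreachable and nothing moves.
- manip.close_job(): hands the job in, once; it reports no verdict.
Trained networks look in the newest picture that a camera, given by its name, has taken for a name from the list of things; names that differ only in an ending like _2 or _b are one class to them, and where a whole thing is asked for, a point or a joint stands for the part that bears it (a point fixed in the world has none). Each returns a list of dicts, best first, with "conf" (0 to 1); they miss things now and then, are a little off and sometimes report something else, mostly with a low value. They report only what shows in the picture. A call takes as long as a camera call. They do not tell look-alikes from the thing itself.
- manip.recognise(thing, camera): "position" ([column, row] in pixels, amid what is visible of it).
The state is a dict: "t": time; "q": joint angles; "dq": joint speeds; "joint_torque": joint torques, N m; "tool_pos": TCP position; "ee_rot": TCP orientation; "wrist_force": force on the tool from outside, world axes, zero at the start; "torque": the same for the moment, N m; "gripper_width": finger opening in m.
Only numpy, scipy, OpenCV 4.12 (cv2) and the standard library are available. Lean on these libraries where they do the work, as an engineer would, in place of code of your own. Each camera call takes 0.05 s, during which the arm holds its last target.

## Working session

There is one attempt and no reset: what is moved stays moved. The work goes in short steps, each a Python script; the robot and the scene stay as the last script left them, time stands still between calls to the robot, and variables do not carry over. Pictures are saved under pics/ and viewed, and the job is handed in when it is done.

```bash
ls; mkdir -p pics
python3 - <<'E'
from bench import manip
import cv2, numpy as np
for n in ["scene","side","wrist"]:
    im,d=manip.camera(n); cv2.imwrite(f"pics/a_{n}.png",im); np.save(f"pics/a_{n}_d.npy",d)
    p=manip.camera_params(n); print(n,np.round(p["K"],1).tolist(),np.round(p["R"],3).tolist(),np.round(p["t"],3).tolist())
    for t in ["cover","unit","bay","edge_l","edge_r","grip"]:
        print(t,[(np.round(r["position"]).tolist(),round(r["conf"],2)) for r in manip.recognise(t,n)][:4])
s=manip.sense(); print({k:np.round(v,3).tolist() for k,v in s.items()},manip.tips_ahead)
E
```

```text
pics
scene [[423.5, 0.0, 253.9], [0.0, 423.5, 188.8], [0.0, 0.0, 1.0]] [[-0.779, 0.627, 0.01], [0.46, 0.582, -0.671], [-0.427, -0.518, -0.742]] [0.36, -0.17, 1.4]
cover [([303.0, 196.0], 0.91)]
unit [([249.0, 258.0], 0.96), ([260.0, 243.0], 0.57)]
bay [([257.0, 244.0], 0.61)]
edge_l [([207.0, 142.0], 0.9), ([302.0, 196.0], 0.84)]
edge_r [([207.0, 142.0], 0.9), ([302.0, 196.0], 0.84)]
grip [([213.0, 140.0], 0.68), ([299.0, 196.0], 0.63)]
side [[380.1, 0.0, 248.5], [0.0, 380.1, 195.1], [0.0, 0.0, 1.0]] [[0.857, -0.516, 0.004], [-0.265, -0.448, -0.854], [0.442, 0.73, -0.521]] [-0.416, 0.199, 1.034]
cover [([203.0, 217.0], 0.63), ([284.0, 277.0], 0.55)]
unit [([250.0, 172.0], 0.79)]
bay [([243.0, 177.0], 0.88)]
edge_l [([201.0, 213.0], 0.9), ([283.0, 274.0], 0.73)]
edge_r [([201.0, 213.0], 0.9), ([283.0, 274.0], 0.73)]
grip [([282.0, 277.0], 0.78), ([199.0, 218.0], 0.68)]
wrist [[297.3, 0.0, 252.6], [0.0, 297.3, 193.3], [0.0, 0.0, 1.0]] [[0.397, 0.918, 0.0], [0.876, -0.379, 0.299], [0.275, -0.118, -0.954]] [-0.649, -0.034, 0.393]
cover []
unit []
bay []
edge_l []
edge_r []
grip []
{'t': 1.05, 'q': [1.08, 0.124, 1.65, -0.0, 1.368, -0.083], 'dq': [-0.001, -0.002, 0.0, -0.001, 0.0, 0.001], 'joint_torque': [-0.001, -41.759, -36.024, 0.078, 0.043, -0.0], 'tool_pos': [0.258, 0.597, 0.24], 'ee_rot': [-3.142, 0.0, 2.734], 'wrist_force': [0.088, -0.455, 0.293], 'torque': [0.074, -0.02, -0.016], 'gripper_width': 0.095} 0.025
```

```bash
cd pics; python3 -c "
import cv2
for n in ['scene','side']:
    im=cv2.imread(f'a_{n}.png'); cv2.imwrite(f'a2_{n}.png',cv2.resize(im[60:360,80:480],None,fx=2,fy=2,interpolation=2))"
```

```text
(no output)
```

View pics/a2_scene.png

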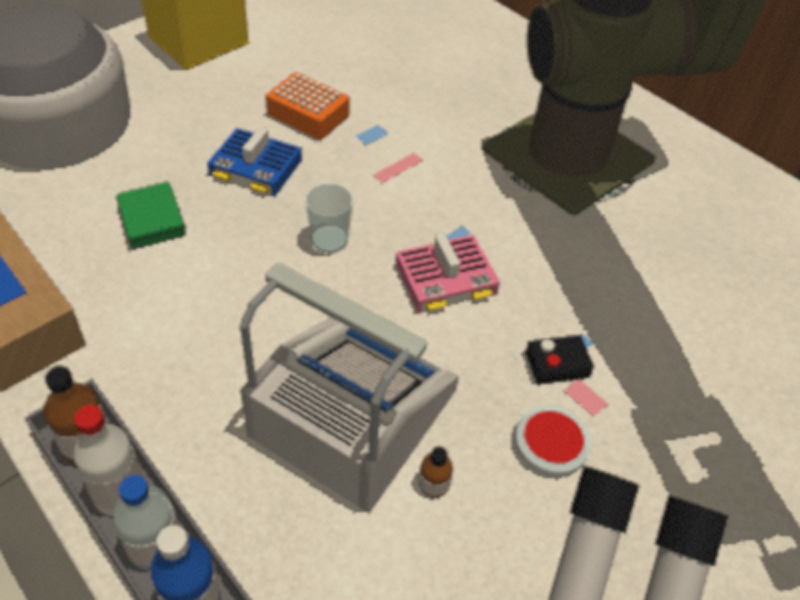

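View pics/a2_side.png

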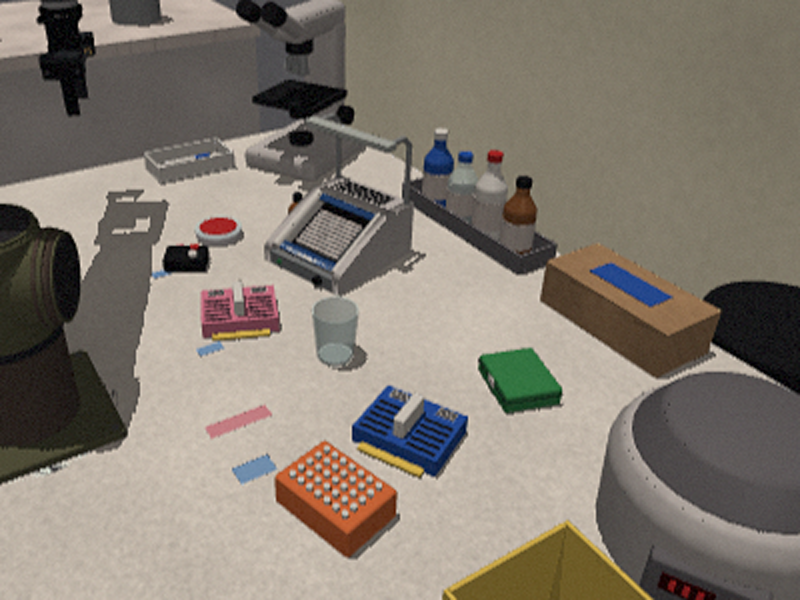

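Scene picture: the blue cover is at about (207,142), with the pink look-alike at (303,196), the unit at (255,250), the green box at (155,167) and the beaker at (244,170). In the side picture the blue cover is at (284,277) and the pink one at (203,217). I choose the blue one; next is a close crop and a coarse pose.

```bash
cat > h.py <<'E'
import numpy as np, cv2
from scipy.spatial.transform import Rotation as Rn
from bench import manip
def cloud(n,im,d,p):
    K=np.array(p["K"]);R=np.array(p["R"]);t=np.array(p["t"])
    v,u=np.indices(d.shape); x=(u-K[0,2]);y=(v-K[1,2])
    if n=="wrist":
        r=np.hypot(x,y)+1e-9; th=r/K[0,0]; s=np.tan(th)/r
        X=np.stack([x*s*d,y*s*d,d],-1); X[th>1.3]=np.nan
    else: X=np.stack([x/K[0,0]*d,y/K[1,1]*d,d],-1)
    W=(X-t)@R; W[d<=0]=np.nan
    return W
def project(n,p,P):
    K=np.array(p["K"]);c=np.atleast_2d(P)@np.array(p["R"]).T+np.array(p["t"])
    if n=="wrist":
        r=np.hypot(c[:,0],c[:,1]); th=np.arctan2(r,c[:,2]); k=th*K[0,0]/(r+1e-12)
        return np.c_[c[:,0]*k+K[0,2],c[:,1]*k+K[1,2]]
    return np.c_[c[:,0]/c[:,2]*K[0,0]+K[0,2],c[:,1]/c[:,2]*K[1,1]+K[1,2]]
E
python3 - <<'E'
from h import *
for n,bc,uc in [("scene",(207,142),(250,255)),("side",(284,277),(250,172))]:
    im=cv2.imread(f"pics/a_{n}.png"); d=np.load(f"pics/a_{n}_d.npy"); p=manip.camera_params(n)
    W=cloud(n,im,d,p)
    b=im.astype(int); blue=(b[...,0]>b[...,2]+50)&(b[...,0]>b[...,1]+30)
    v,u=np.indices(d.shape); m=blue&(np.hypot(u-bc[0],v-bc[1])<35)
    P=W[m]; P=P[np.isfinite(P[:,0])]; top=P[(P[:,2]>.02)&(P[:,2]<.036)]
    print(n,"blue",len(P),np.percentile(P[:,2],[5,50,95]).round(3), cv2.minAreaRect(top[:,:2].astype(np.float32)*1000))
    g=W[(np.hypot(u-bc[0],v-bc[1])<30)]; f=g[(g[:,2]>.048)&(g[:,2]<.07)]
    print(" fin",len(f),cv2.minAreaRect(f[:,:2].astype(np.float32)*1000) if len(f)>3 else"")
    g=W[(abs(u-uc[0])<70)&(abs(v-uc[1])<75)]; g=g[(g[:,2]>.03)&(g[:,2]<.13)]
    print(" unit",len(g),np.nanpercentile(g,[2,50,98],axis=0).round(3).tolist())
    g=W[(abs(u-uc[0])<70)&(abs(v-uc[1])<100)]; g=g[(g[:,2]>.215)&(g[:,2]<.25)]; 
    print(" lamp",len(g),cv2.minAreaRect(g[:,:2].astype(np.float32)*1000),np.median(g[:,2]) if len(g) else "")
    (c0,r0)=bc; cv2.imwrite(f"pics/c_{n}.png",cv2.resize(im[r0-40:r0+40,c0-50:c0+50],None,fx=7,fy=7,interpolation=2))
E
```

```text
scene blue 541 [0.016 0.028 0.032] ((422.254638671875, -290.8736877441406), (94.55763244628906, 119.59330749511719), 26.88167381286621)
 fin 93 ((414.7651672363281, -295.7884521484375), (60.54037857055664, 17.096534729003906), 28.780292510986328)
 unit 5892 [[0.343, 0.062, 0.031], [0.624, 0.18, 0.083], [0.704, 0.304, 0.106]]
 lamp 1331 ((637.6871948242188, 177.30316162109375), (81.51008605957031, 190.82713317871094), 17.122547149658203) 0.2382540083957931
side blue 960 [0.01  0.026 0.029] ((418.56488037109375, -293.592529296875), (99.39126586914062, 120.87201690673828), 26.614866256713867)
 fin 135 ((369.7006530761719, -325.4908752441406), (160.83447265625, 26.353796005249023), 35.57847213745117)
 unit 4790 [[0.391, -0.123, 0.031], [0.623, 0.163, 0.061], [0.869, 0.695, 0.116]]
 lamp 560 ((700.146484375, 368.2882080078125), (603.1679077148438, 164.8602294921875), 70.37056732177734) 0.23348635560269132
```

View pics/c_side.png

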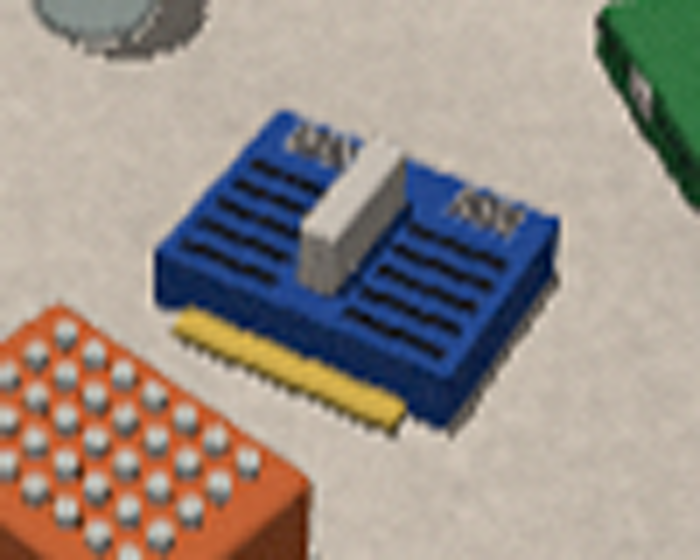

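The close crop shows the blue cover with its white fin, two thumb spots towards the slide box, and the yellow tongue towards the tip rack. Coarse pose: about (0.42,-0.29), yaw about 27°. The unit is at about (0.565,0.155), yaw about 17°. Next I look into the bay with the wrist camera.

```bash
cat >> h.py <<'E'
def T(R,t): M=np.eye(4);M[:3,:3]=R;M[:3,3]=t;return M
def unitT(x,y,yaw): return T(Rn.from_euler('z',yaw).as_matrix(),[x,y,0])
def bayT(U,ang=np.deg2rad(28)): return U@T(Rn.from_euler('y',-ang).as_matrix(),[0,0,.05])
FLIP=Rn.from_euler('y',np.pi).as_matrix()   # tool x=-x, z=-z  (camera on low side)
def tool_pose(F,pt,ahead):
    """tool pointing along -z of F with a point `ahead` of TCP placed at F*pt"""
    R=F[:3,:3]@FLIP; p=F[:3,:3]@np.array(pt)+F[:3,3]-ahead*R[:,2]
    return p,Rn.from_matrix(R).as_euler('xyz')
def grab(n,f):
    p=manip.camera_params(n); im,d=manip.camera(n)
    cv2.imwrite(f"pics/{f}.png",im); np.savez(f"pics/{f}.npz",im=im,d=d,K=p["K"],R=p["R"],t=p["t"]); return im,d,p
def load(f):
    z=np.load(f"pics/{f}.npz"); return z["im"],z["d"],{k:z[k] for k in"KRt"}
E
python3 - <<'E'
from h import *
B=bayT(unitT(.5645,.155,np.deg2rad(17.1)))
p,o=tool_pose(B,[-.02,0,.2],0)
print(p,o,manip.solve_ik(p,o))
manip.move_ptp(p,o)
grab("wrist","b_w"); print(manip.sense()["t"],manip.sense()["q"])
E
```

```text
[0.45787817 0.12219884 0.21720009] [-3.14159265  0.48869219 -2.84314135] [ 0.09288752 -0.59259189  2.33314667  0.12031783  0.92460501 -1.82553302]
2.9667 [ 0.09388951 -0.59204003  2.33222703  0.12038417  0.92464337 -1.82531346]
```

View pics/b_w.png

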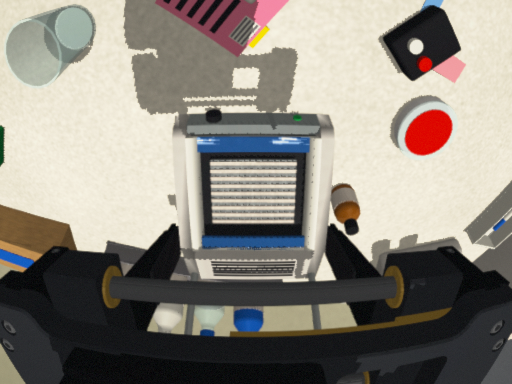

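```bash
cat > rect.py <<'E'
from h import *
def ortho(f,B,n="wrist",xr=(-.1,.1),yr=(-.1,.1),s=.0004,z=0.):
    im,d,p=load(f); 
    xs=np.arange(xr[0],xr[1],s); ys=np.arange(yr[0],yr[1],s)
    X,Y=np.meshgrid(xs,ys,indexing='ij'); P=np.stack([X,Y,0*X+z],-1).reshape(-1,3)
    uv=project(n,p,P@B[:3,:3].T+B[:3,3]).reshape(len(xs),len(ys),2).astype(np.float32)
    return cv2.remap(im,uv[...,0],uv[...,1],cv2.INTER_CUBIC)
E
python3 - <<'E'
from rect import *
B=bayT(unitT(.5645,.155,np.deg2rad(17.1)))
im,d,p=load("b_w"); W=cloud("wrist",im,d,p); L=(W-B[:3,3])@B[:3,:3]
# profile along x near y=0
m=np.isfinite(L[...,0])
for name,ax,ot,sel in [("x",0,1,[-.045,-.035]),("x",0,1,[.035,.045]),("x",0,1,[-.005,.005]),("y",1,0,[-.03,-.02]),("y",1,0,[.02,.03])]:
    k=m&(L[...,ot]>sel[0])&(L[...,ot]<sel[1])&(L[...,2]<.06)&(L[...,2]>-.12)
    a=L[k]; b=np.round(a[:,ax]/.004).astype(int)
    print(name,sel,[(int(i*4),round(float(np.median(a[b==i,2])*1000),1)) for i in range(-26,30) if (b==i).any()])
o=ortho("b_w",B,z=.018); cv2.imwrite("pics/b_or.png",o)
E
```

```text
x [-0.045, -0.035] [(-104, -0.9), (-100, -2.7), (-96, 5.9), (-92, 12.6), (-88, 15.8), (-84, 14.2), (-80, 16.5), (-76, 14.6), (-72, 12.9), (-68, 10.4), (-64, 18.4), (-60, 18.0), (-56, 18.1), (-52, 18.2), (-48, 0.1), (-44, 0.2), (-40, 4.0), (-36, 10.1), (-32, 9.0), (-28, 9.5), (-24, 8.9), (-20, 9.6), (-16, 9.8), (-12, 8.5), (-8, 10.1), (-4, 8.5), (0, 10.2), (4, 8.4), (8, 10.0), (12, 9.9), (16, 9.7), (20, 10.4), (24, 8.5), (28, 10.3), (32, 8.7), (36, 10.4), (44, 0.5), (48, 0.2), (52, 17.5), (56, 20.1), (60, 20.8), (64, 21.4), (68, 21.6), (76, 8.2), (80, 9.7), (84, 14.8), (88, 13.2), (92, 12.0), (96, 8.6), (100, 8.7), (104, 5.5), (108, 5.3), (112, 2.2), (116, -0.8)]
x [0.035, 0.045] [(-104, -0.8), (-100, -2.7), (-96, -5.2), (-92, -3.2), (-88, 3.2), (-84, 11.0), (-80, 16.4), (-76, 14.5), (-72, 12.8), (-68, 9.3), (-64, 18.4), (-60, 18.2), (-56, 18.1), (-52, 18.3), (-48, 0.5), (-44, 0.1), (-40, 4.5), (-36, 10.1), (-32, 8.5), (-28, 9.4), (-24, 8.9), (-20, 9.5), (-16, 10.3), (-12, 8.5), (-8, 10.7), (-4, 8.3), (0, 10.4), (4, 8.5), (8, 9.9), (12, 10.2), (16, 9.3), (20, 10.1), (24, 8.5), (28, 10
[... 1405 characters left out ...]
8, 24.5), (72, 25.0), (76, 25.3), (80, 25.2), (84, 25.1), (88, 25.1), (92, 24.3), (108, -39.6), (112, -42.5), (116, -42.7)]
y [0.02, 0.03] [(-88, 25.3), (-84, 25.3), (-80, 25.6), (-76, 25.4), (-72, 25.3), (-68, 25.0), (-64, 17.8), (-60, 0.9), (-56, 0.6), (-52, 0.6), (-48, 9.7), (-44, 10.0), (-40, 10.1), (-36, 9.9), (-32, 9.5), (-28, 10.0), (-24, 9.7), (-20, 10.0), (-16, 10.2), (-12, 9.5), (-8, 9.6), (-4, 10.1), (0, 9.7), (4, 10.1), (8, 9.8), (12, 9.3), (16, 9.7), (20, 9.8), (24, 9.9), (28, 9.7), (32, 9.9), (36, 9.7), (40, 9.6), (44, 9.4), (48, 9.8), (52, 0.9), (56, 0.4), (60, 0.4), (64, 18.0), (68, 24.3), (72, 25.0), (76, 25.1), (80, 24.9), (84, 25.0), (88, 24.8), (112, -53.8), (116, -45.1)]
```

View pics/b_or.png

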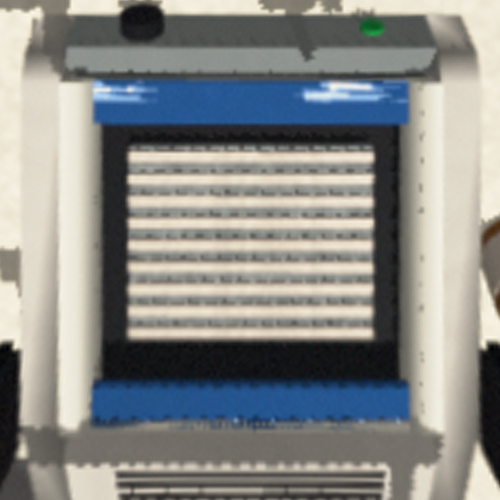

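Seen in the bay frame, the coarse pose is within about 1 mm. Floor is at z 0.2 mm, the lip top at 18.2, the lip edge at x -50.4 and the ledge edge at 52. The bay centre is about 0.6 mm to +y. Next, the cover.

Run:
```python
from rect import *
C=unitT(.4193,-.2930,np.deg2rad(27))
p,o=tool_pose(C,[-.005,0,.22],0)
print(manip.solve_ik(p,o))
manip.move_ptp(p,o); manip.command_gripper(.05,20)
im,d,pr=grab("wrist","c_w"); print(manip.sense()["t"])
cv2.imwrite("pics/c_or.png",ortho("c_w",C,z=.028))
cv2.imwrite("pics/c_or2.png",ortho("c_w",C,z=.058))
W=cloud("wrist",im,d,pr); L=(W-C[:3,3])@C[:3,:3]; L=L[np.isfinite(L[...,0])]
n=(abs(L[:,0])<.08)&(abs(L[:,1])<.075)
L=L[n]
top=L[(L[:,2]>.024)&(L[:,2]<.032)]; fin=L[(L[:,2]>.054)&(L[:,2]<.063)]
print(cv2.minAreaRect(top[:,:2].astype(np.float32)*1000),np.median(top[:,2]))
print(cv2.minAreaRect(fin[:,:2].astype(np.float32)*1000),np.median(fin[:,2]))
```

```text
[-0.72403422 -0.17977949  1.9807227   0.          1.34064944 -2.76606945]
5.475
((1.4637641906738281, -0.8023948669433594), (120.50531768798828, 97.17439270019531), 89.91522979736328) 0.028505603485257488
((-6.004350662231445, -0.9123659133911133), (15.486580848693848, 59.25668716430664), 89.61258697509766) 0.05810209868250663
```

```bash
cd pics; python3 -c "
import cv2,numpy as np
cv2.imwrite('c_cmp.png',cv2.resize(np.hstack([cv2.imread('c_or.png'),cv2.imread('c_or2.png')]),(800,400)))"
```

```text
(no output)
```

View pics/c_cmp.png

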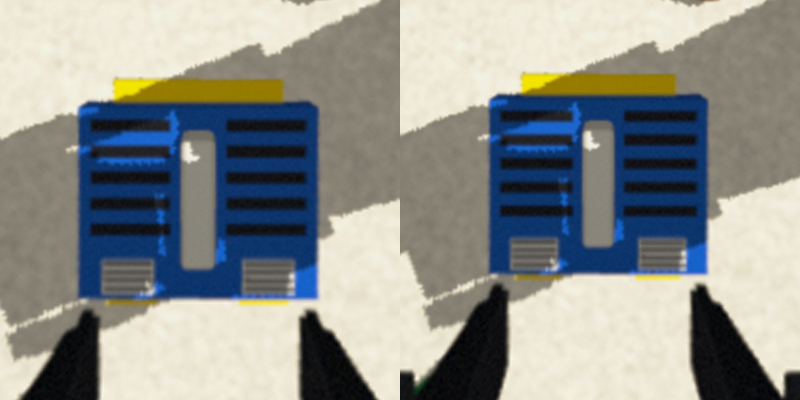

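View pics/c_w.png

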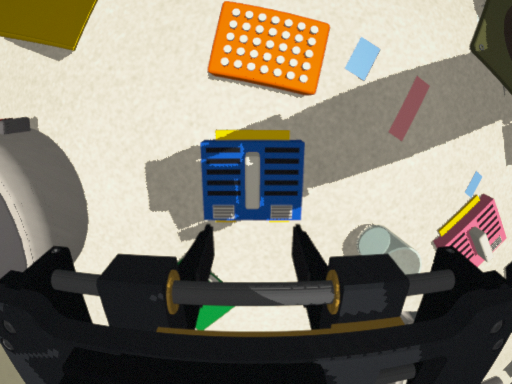

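Cover: plate centre off by (-0.5,-0.8) mm from my estimate, yaw about 26.8°, plate at z 28.5 and fin top at 58.1. Sizes match (120.5 x 97). Grasping.

Run:
```python
from rect import *
C0=unitT(.4193,-.2930,np.deg2rad(27)); C=C0@unitT(-.0006,-.00085,np.deg2rad(-.2))
np.save("C.npy",C)
p,o=tool_pose(C,[-.005,0,.0497],.006)
manip.line_to(p+[0,0,.03],o,feed=.15)
manip.line_to(p,o,feed=.08)
print(np.round(manip.sense()["wrist_force"],2), np.round(manip.sense()["tool_pos"]-p,4))
manip.command_gripper(.0,40)
s=manip.sense(); print(s["t"],s["gripper_width"],np.round(s["wrist_force"],2))
manip.line_to(p+[0,0,.19],feed=.2)
s=manip.sense(); print(s["t"],s["gripper_width"],np.round(s["wrist_force"],2))
im,d,pr=grab("wrist","d_w")
# cover frame expected in hand
Rt=Rn.from_euler('xyz',s["ee_rot"]).as_matrix(); 
C2=T(C[:3,:3],C[:3,3]+s["tool_pos"]-p)
W=cloud("wrist",im,d,pr); L=(W-C2[:3,3])@C2[:3,:3]; L=L[np.isfinite(L[...,0])]
L=L[(abs(L[:,0])<.08)&(abs(L[:,1])<.075)]
top=L[(L[:,2]>.022)&(L[:,2]<.034)]
print(cv2.minAreaRect(top[:,:2].astype(np.float32)*1000),np.median(top[:,2]))
A=np.c_[top[:,:2],np.ones(len(top))]; print(np.linalg.lstsq(A,top[:,2],rcond=None)[0])
```

```text
[-0.09 -0.11  0.37] [-0.0004  0.0003 -0.0008]
7.6917 0.01588851160894912 [-0.98  0.77  1.06]
8.7917 0.01585473981474511 [ 0.08  0.28 -3.05]
((-9.568822860717773, -0.4939994812011719), (121.08265686035156, 73.65736389160156), 89.9846420288086) 0.02835666365786177
[0.01038871 0.00278956 0.02851696]
```

View pics/d_w.png

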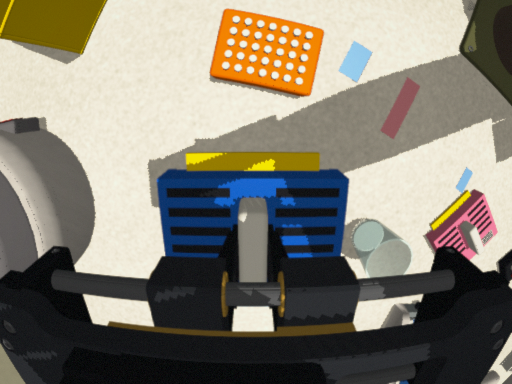

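The cover is held square: width 15.9 mm, and the in-hand pose agrees within about 0.5 mm and 0.6°. Checking reach for the insertion waypoints, then approaching.

```bash
cat >> h.py <<'E'
BAY=bayT(unitT(.5645,.155,np.deg2rad(17.1))@unitT(.0003,.0006,0))
GP=[-.005,0,.049]
def held(ox,oz,pitch,oy=0.):
    F=BAY@T(Rn.from_euler('y',-np.deg2rad(pitch)).as_matrix(),[ox/1000,oy/1000,oz/1000])
    return tool_pose(F,GP,.006)
E
python3 - <<'E'
from rect import *
W=[(-40,200,13),(-20,80,13),(20,27,13),(14.6,16.2,13),(0,12.8,13)]
for w in W:
    p,o=held(*w); print(w,np.round(p,3),np.round(manip.solve_ik(p,o),2))
p,o=held(*W[0]); manip.move_ptp(p,o); print(manip.sense()["t"])
p,o=held(*W[1]); manip.line_to(p,o,feed=.2); print(manip.sense()["t"])
s=manip.sense(); print(s["t"],np.round(s["tool_pos"]-p,4),s["gripper_width"],np.round(s["wrist_force"],1),np.round(s["torque"],2))
grab("scene","e_s");grab("side","e_d");grab("wrist","e_w")
E
cd pics; python3 -c "
import cv2,numpy as np
a=cv2.imread('e_s.png')[160:320,160:360];b=cv2.imread('e_d.png')[80:240,150:350];w=cv2.resize(cv2.imread('e_w.png'),(400,300))
cv2.imwrite('e_c.png',np.vstack([np.hstack([cv2.resize(a,(400,300),interpolation=2),cv2.resize(b,(400,300),interpolation=2)]),np.hstack([w,w*0])]))"
```

```text
(-40, 200, 13) [0.403 0.106 0.246] [ 0.   -0.99  2.53  0.24  0.92 -1.94]
(-20, 80, 13) [0.474 0.128 0.149] [ 0.07 -0.59  2.51  0.29  0.54 -1.99]
(20, 27, 13) [0.531 0.145 0.121] [ 0.11 -0.33  2.4   0.33  0.39 -2.02]
(14.6, 16.2, 13) [0.532 0.145 0.109] [ 0.11 -0.31  2.4   0.36  0.36 -2.05]
(0, 12.8, 13) [0.521 0.142 0.1  ] [ 0.1  -0.32  2.43  0.38  0.35 -2.08]
10.3333
11.0917
11.0917 [ 0.0005 -0.0004  0.0004] 0.01622534847841565 [-0.1  0.2 -2.6] [-0.19  0.62 -0.06]
```

View pics/e_c.png

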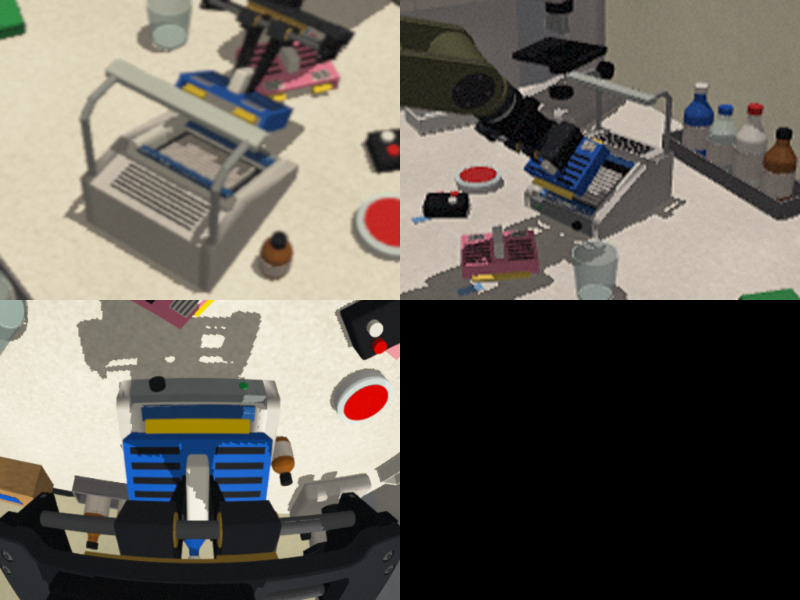

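The cover is over the bay, tongue towards the lip, clear of the lamp. In the wrist picture (half of the panel) the tongue is at about (198,427) and the lip at about (200,411). I'll measure the cover and bay together in this view.

```bash
cat >> h.py <<'E'
def held_now(s):
    R=Rn.from_euler('xyz',s["ee_rot"]).as_matrix(); F=np.eye(4); F[:3,:3]=R@FLIP.T
    F[:3,3]=s["tool_pos"]+.006*R[:,2]-F[:3,:3]@np.array(GP); return F
def inbay(F):
    M=np.linalg.inv(BAY)@F; return np.round(M[:3,3]*1000,2),np.round(Rn.from_matrix(M[:3,:3]).as_euler('YXZ',degrees=True),2)
E
python3 - <<'E'
from rect import *
s=manip.sense(); F=held_now(s); print(inbay(F))
im,d,p=load("e_w"); W=cloud("wrist",im,d,p)
L=(W-F[:3,3])@F[:3,:3]
k=np.isfinite(L[...,0])&(abs(L[...,0])<.08)&(abs(L[...,1])<.075)
top=L[k&(L[...,2]>.022)&(L[...,2]<.034)]
print("plate",cv2.minAreaRect(top[:,:2].astype(np.float32)*1000),np.median(top[:,2]))
t2=top[(abs(top[:,1])>.015)]; A=np.c_[t2[:,:2],np.ones(len(t2))]; print("plane",np.linalg.lstsq(A,t2[:,2],rcond=None)[0])
hsv=cv2.cvtColor(im,cv2.COLOR_BGR2HSV); yl=(hsv[...,0]>20)&(hsv[...,0]<35)&(hsv[...,1]>150)
tg=L[k&yl&(L[...,0]<-.03)]; print("tongue",cv2.minAreaRect(tg[:,:2].astype(np.float32)*1000),np.median(tg[:,2]))
M=(W-BAY[:3,3])@BAY[:3,:3]
bl=(hsv[...,0]>100)&(hsv[...,0]<125)&(hsv[...,1]>120)
lp=M[bl&(abs(M[...,0]+.06)<.02)&(abs(M[...,1])<.08)&(abs(M[...,2]-.018)<.006)]; print("lip",np.percentile(lp,[1,50,99],axis=0).round(4).tolist())
wl=M[(abs(M[...,2]-.025)<.003)&(M[...,0]<-.04)&(abs(M[...,1])<.1)&(abs(M[...,0])<.07)]; print("walls",np.percentile(wl,[0.5,50,99.5],axis=0).round(4).tolist())
neg=wl[wl[:,1]<0];pos=wl[wl[:,1]>0]; print(np.percentile(neg[:,1],[1,99]),np.percentile(pos[:,1],[1,99]))
E
```

```text
(array([-18.45,  -0.47,  81.46]), array([-1.318e+01, -5.000e-02,  1.000e-02]))
plate ((-8.972946166992188, -0.594512939453125), (74.2774887084961, 121.16824340820312), 0.022246452048420906) 0.027793323124022662
plane [ 0.00818707 -0.00032547  0.02791038]
tongue ((-44.16535568237305, -7.258632659912109), (27.828025817871094, 110.1211166381836), 0.06791045516729355) 0.0066932973670637665
lip [[-0.0682, -0.0613, 0.0132], [-0.0618, 0.0018, 0.0183], [-0.0542, 0.0609, 0.0199]]
walls [[-0.0698, -0.0901, 0.0221], [-0.0556, -0.0662, 0.0253], [-0.0402, 0.0894, 0.0271]]
[-0.09009652 -0.06617838] [0.06544429 0.08942491]
```

```bash
python3 - <<'E'
from rect import *
def go(w,feed):
    p,o=held(*w); manip.line_to(p,o,feed=feed); s=manip.sense()
    print(w,round(s["t"],2),*inbay(held_now(s)),np.round(BAY[:3,:3].T@np.array(s["wrist_force"]),1),np.round(BAY[:3,:3].T@np.array(s["torque"]),2),round(s["gripper_width"],4)); return s
go((22,32,12,.7),.15)
go((15,15.5,12,.7),.08)
for x in (10,6,3,1,0):
    s=go((x,12.3+x*.2126,12,.7),.04)
    f=BAY[:3,:3].T@np.array(s["wrist_force"])
    if np.linalg.norm(f-[-1.2,0,-2.3])>8: print("contact");break
grab("wrist","f_w");grab("side","f_d")
E
cd pics; python3 -c "
import cv2,numpy as np
b=cv2.imread('f_d.png')[100:220,180:340];w=cv2.imread('f_w.png')[60:260,120:400]
cv2.imwrite('f_c.png',np.hstack([cv2.resize(b,(400,300),interpolation=2),cv2.resize(w,(400,300),interpolation=2)]))"
```

```text
(22, 32, 12, 0.7) 11.82 [21.93  0.77 32.36] [-1.2e+01  1.0e-02  1.0e-02] [-2.1 -0.7 -2.5] [0.06 0.74 0.01] 0.0159
(15, 15.5, 12, 0.7) 12.19 [13.96  0.76 15.32] [-1.194e+01  0.000e+00 -1.000e-02] [-1.7 -0.1 -3. ] [ 0.06  0.72 -0.02] 0.0158
(10, 14.426000000000002, 12, 0.7) 12.47 [ 9.76  0.69 14.55] [-12.  -0.  -0.] [-1.2  0.4 -2.5] [ 0.01  0.7  -0.01] 0.016
(6, 13.575600000000001, 12, 0.7) 12.72 [ 5.51  0.75 13.41] [-1.197e+01  0.000e+00 -1.000e-02] [-0.8 -0.1 -3. ] [0.05 0.71 0.02] 0.0159
(3, 12.937800000000001, 12, 0.7) 12.97 [ 2.59  0.73 12.77] [-11.97   0.    -0.  ] [-1.3 -0.8 -2.3] [ 0.03  0.7  -0.04] 0.016
(1, 12.5126, 12, 0.7) 13.22 [ 0.79  0.71 12.43] [-11.98   0.    -0.  ] [-0.7 -0.5 -2.6] [ 0.11  0.73 -0.01] 0.0159
(0, 12.3, 12, 0.7) 13.47 [-0.11  0.7  12.26] [-11.99   0.    -0.  ] [-1.8  0.7 -2. ] [ 0.02  0.66 -0.01] 0.0158
```

View pics/f_c.png

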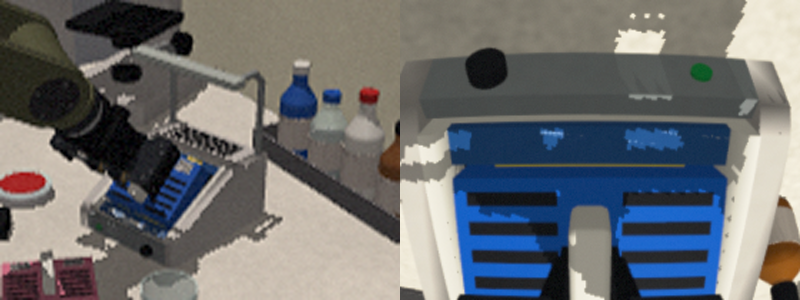

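The tongue is under the lip, centred, with no contact force and the upper edge still raised. Lowering to the ramps and letting go.

```bash
python3 - <<'E'
from rect import *
def go(w,feed):
    p,o=held(*w); manip.line_to(p,o,feed=feed); s=manip.sense()
    print(w,round(s["t"],2),*inbay(held_now(s)),np.round(BAY[:3,:3].T@np.array(s["wrist_force"]),1),np.round(BAY[:3,:3].T@np.array(s["torque"]),2),round(s["gripper_width"],4)); return s
go((-.1,8.8,9,.7),.03)
go((-.2,5.4,6,.7),.03)
go((-.2,4.8,5.2,.7),.03)
manip.command_gripper(.045); print(manip.sense()["t"])
F=held_now(manip.sense()); 
p,o=tool_pose(F,np.array(GP)+[0,0,.11],.006); manip.line_to(p,o,feed=.2)
# view pose: square to slope
p,o=tool_pose(BAY,[-.03,0,.2],0); manip.line_to(p,o,feed=.2)
im,d,pr=grab("wrist","g_w");grab("side","g_d");grab("scene","g_s"); print(manip.sense()["t"])
E
cat > fit.py <<'E'
from rect import *
def coverfit(f,n="wrist"):
    im,d,p=load(f); W=cloud(n,im,d,p); M=(W-BAY[:3,3])@BAY[:3,:3]
    hsv=cv2.cvtColor(im,cv2.COLOR_BGR2HSV); bl=(hsv[...,0]>100)&(hsv[...,0]<125)&(hsv[...,1]>120)
    k=bl&(abs(M[...,0])<.047)&(abs(M[...,1])<.061)&(M[...,2]>.02)&(M[...,2]<.06)
    P=M[k]; A=np.c_[P[:,:2],np.ones(len(P))]
    c=np.linalg.lstsq(A,P[:,2],rcond=None)[0]; r=abs(A@c-P[:,2])<.002
    c=np.linalg.lstsq(A[r],P[r,2],rcond=None)[0]
    k2=(abs(M[...,0])<.07)&(abs(M[...,1])<.07)&(abs(M[...,0]*c[0]+M[...,1]*c[1]+c[2]-M[...,2])<.0025)&bl
    Q=M[k2]
    print(f,"n",r.sum(),"pitch %.2f roll %.2f"%tuple(np.degrees(np.arctan(c[:2]))),"z edge46 %.1f z-46 %.1f"%tuple(1000*(c[2]+c[0]*np.array([.046,-.046]))),"edges",np.percentile(Q,[.5,99.5],axis=0).round(4).tolist())
E
python3 -c "
from fit import *
coverfit('g_w');coverfit('g_d','side')"
cd pics; python3 -c "
import cv2,numpy as np
b=cv2.imread('g_d.png')[100:220,180:340];w=cv2.imread('g_w.png')[60:260,120:400];s=cv2.imread('g_s.png')[160:310,160:360]
cv2.imwrite('g_c.png',np.vstack([np.hstack([cv2.resize(b,(400,300),interpolation=2),cv2.resize(s,(400,300),interpolation=2)]),np.hstack([cv2.resize(w,(400,300),interpolation=2),np.zeros((300,400,3),np.uint8)])]))"
```

```text
(-0.1, 8.8, 9, 0.7) 13.84 [0.45 0.75 8.9 ] [-9.06  0.01  0.03] [-1.5 -0.7 -2. ] [ 0.04  0.66 -0.  ] 0.0157
(-0.2, 5.4, 6, 0.7) 14.12 [-0.87  0.91  5.22] [-5.99  0.03  0.02] [-3.   0.5  4.9] [-0.03  0.94 -0.13] 0.0161
(-0.2, 4.8, 5.2, 0.7) 14.38 [-1.38  0.93  4.66] [-5.17  0.03  0.02] [-4.7 -0.2  5.6] [-0.04  0.95 -0.05] 0.0157
15.0833
16.25
g_w n 5098 pitch 5.51 roll -0.05 z edge46 37.6 z-46 28.7 edges [[-0.0501, -0.0589, 0.0272], [0.0442, 0.0594, 0.038]]
g_d n 258 pitch 5.34 roll 0.75 z edge46 36.0 z-46 27.4 edges [[-0.0528, -0.0609, 0.0246], [0.0421, 0.0589, 0.037]]
```

View pics/g_c.png

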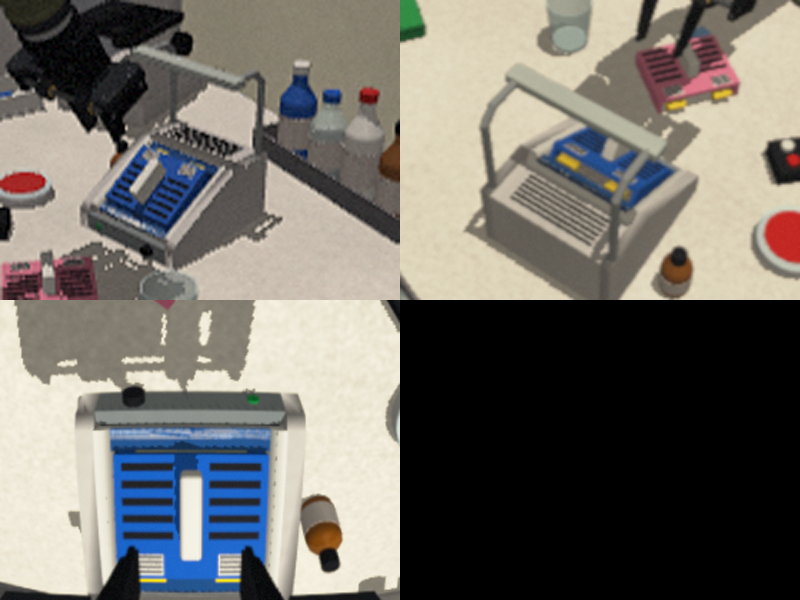

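Resting as described: the upper edge is 9.6 mm up on the ramps, the tongue edge is at z 28.7, pitch 5.5°, roll about 0. Both yellow tabs show over the ledge in the scene view. Now I press both thumb spots together with the fingertips spread to y ±35, square to the slope.

Run:
```python
from rect import *
manip.command_gripper(.058)
def pr(z,feed,x=.041):
    p,o=tool_pose(BAY,[x,.0002,z],manip.tips_ahead); manip.line_to(p,o,feed=feed); s=manip.sense()
    R=Rn.from_euler('xyz',s["ee_rot"]).as_matrix(); tip=(s["tool_pos"]+manip.tips_ahead*R[:,2]-BAY[:3,3])@BAY[:3,:3]
    f=BAY[:3,:3].T@np.array(s["wrist_force"])
    print("cmd %.1f t %.2f"%(z*1000,s["t"]),np.round(tip*1000,1),np.round(f,1),np.round(BAY[:3,:3].T@np.array(s["torque"]),2),round(s["gripper_width"],4)); return f,tip
pr(.11,.2); pr(.05,.15)
z=.040
while z>.0245:
    f,tip=pr(z,.03)
    if f[2]>35: break
    z-=.0015
```

```text
cmd 110.0 t 17.38 [ 40.4   0.3 109.9] [0.2 1.  1.1] [ 0.06  0.3  -0.05] 0.0579
cmd 50.0 t 17.93 [41.   0.1 50.6] [ 0.2 -0.1 -0.2] [ 0.08  0.22 -0.05] 0.0579
cmd 40.0 t 18.42 [40.9  0.2 39.9] [ 1.4 -1.  -0.2] [ 0.07  0.3  -0.04] 0.0582
cmd 38.5 t 18.67 [40.9  0.2 38.4] [-0.  -0.8 -0.1] [0.01 0.27 0.02] 0.0576
cmd 37.0 t 18.92 [41.3  0.2 37.1] [ 0.5 -0.6  1.5] [ 0.11  0.22 -0.09] 0.058
cmd 35.5 t 19.17 [41.6  0.1 35.9] [0.1 0.6 4.6] [0.05 0.32 0.02] 0.0576
cmd 34.0 t 19.42 [42.   0.2 34.6] [-0.4  0.9  7.1] [ 0.1   0.32 -0.03] 0.0582
cmd 32.5 t 19.67 [42.4  0.2 33.4] [-1.1  0.4  9.2] [ 0.13  0.26 -0.09] 0.0579
cmd 31.0 t 19.92 [42.7  0.1 32.2] [-0.8 -0.3 10.2] [ 0.19  0.34 -0.03] 0.0576
cmd 29.5 t 20.17 [40.3  0.3 29.1] [-0.9  0.7  0.7] [ 0.02  0.28 -0.03] 0.0581
cmd 28.0 t 20.42 [40.4  0.3 28.1] [-2.7  0.   7.6] [-0.07  0.8  -0.05] 0.0578
cmd 26.5 t 20.67 [40.7  0.2 27.9] [-8.3  0.3 25.3] [-0.08  1.94 -0.12] 0.0577
cmd 25.0 t 20.92 [41.1  0.3 27.8] [-13.8  -0.1  41.7] [-0.16  3.01 -0.17] 0.058
```

The force rose to 10 N, fell to 0.7 N as the tabs snapped, then met a hard stop at z 27.9 mm. Retracting to check.

```bash
python3 - <<'E'
from fit import *
for q,f in (([.041,.0002,.11],.15),([-.04,0,.225],.2)):
    p,o=tool_pose(BAY,q,manip.tips_ahead); manip.line_to(p,o,feed=f)
grab("wrist","i_w");grab("side","i_d");grab("scene","i_s"); print(manip.sense()["t"])
coverfit('i_w');coverfit('i_d','side')
E
cd pics; python3 -c "
import cv2,numpy as np
b=cv2.imread('i_d.png')[100:220,180:340];w=cv2.imread('i_w.png');s=cv2.imread('i_s.png')[160:310,160:360];r=cv2.imread('i_s.png')
cv2.imwrite('i_c.png',np.vstack([np.hstack([cv2.resize(b,(400,300),interpolation=2),cv2.resize(s,(400,300),interpolation=2)]),np.hstack([cv2.resize(w,(400,300),interpolation=2),cv2.resize(r,(400,300))])]))"
```

```text
22.6333
i_w n 4079 pitch 0.02 roll -0.07 z edge46 28.6 z-46 28.5 edges [[-0.0472, -0.059, 0.0267], [0.0473, 0.0597, 0.0305]]
i_d n 286 pitch -0.21 roll -0.00 z edge46 26.8 z-46 27.2 edges [[-0.0499, -0.0608, 0.0245], [0.0457, 0.0604, 0.0294]]
```

View pics/i_c.png

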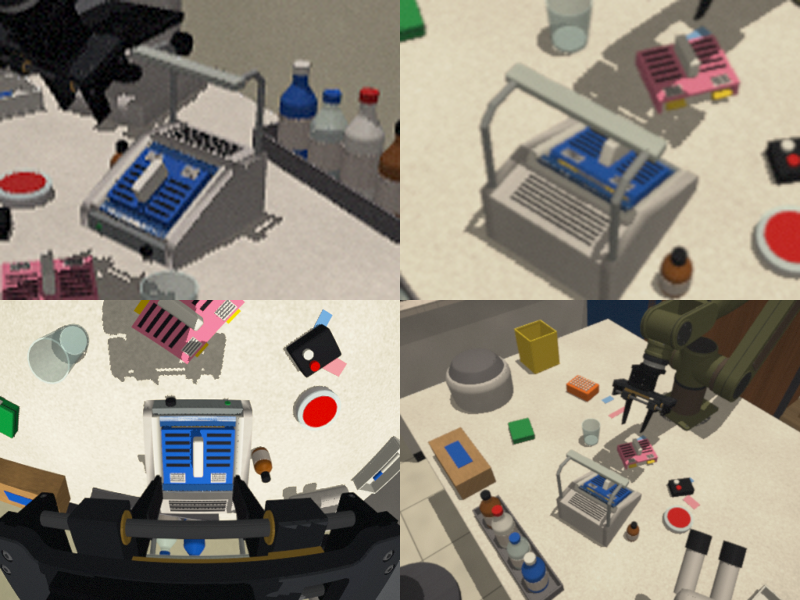

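The cover lies flat: pitch 0.0°, roll -0.1°, plate at z 28.5, tabs gone behind the ledge, other things in place. One last measurement of its x and y fit.

Run:
```python
from rect import *
a=ortho("i_w",BAY,z=.028,s=.00025); b=ortho("i_w",BAY,z=.018,s=.00025); c=ortho("i_w",BAY,z=.058,s=.00025)
cv2.imwrite("pics/i_or.png",np.hstack([cv2.resize(x[100:700,100:700],(400,400)) for x in(a,b)]))
x=-.1+.00025*np.arange(800)
for nm,o in(("z28",a),("z18",b),("z58",c)):
    sel=(lambda lo,hi:o[:,int((lo+.1)/.00025):int((hi+.1)/.00025)].mean((1,)).astype(int))
    pr=sel(-.004,.004) if nm=="z58" else sel(-.04,-.012)
    print(nm,[(round(x[i]*1000,1),*pr[i]) for i in range(140,300,4)] if nm!="z58" else [(round(x[i]*1000,1),pr[i][2]) for i in list(range(240,290,4))+list(range(480,520,4))])
```

```text
z28 [(np.float64(-65.0), np.int64(217), np.int64(206), np.int64(195)), (np.float64(-64.0), np.int64(215), np.int64(201), np.int64(188)), (np.float64(-63.0), np.int64(211), np.int64(190), np.int64(174)), (np.float64(-62.0), np.int64(188), np.int64(153), np.int64(130)), (np.float64(-61.0), np.int64(154), np.int64(101), np.int64(64)), (np.float64(-60.0), np.int64(148), np.int64(89), np.int64(42)), (np.float64(-59.0), np.int64(147), np.int64(86), np.int64(36)), (np.float64(-58.0), np.int64(147), np.int64(87), np.int64(37)), (np.float64(-57.0), np.int64(147), np.int64(88), np.int64(37)), (np.float64(-56.0), np.int64(147), np.int64(87), np.int64(37)), (np.float64(-55.0), np.int64(145), np.int64(85), np.int64(35)), (np.float64(-54.0), np.int64(125), np.int64(76), np.int64(45)), (np.float64(-53.0), np.int64(81), np.int64(88), np.int64(88)), (np.float64(-52.0), np.int64(50), np.int64(103), np.int64(118)), (np.float64(-51.0), np.int64(83), np.int64(62), np.int64(56)), (np.float64(-50.0), np.int64(90), np.int64(44), np.int64(17)), (np.float64(-49.0), np.int64(98), np.int64(46), np.int64(8)), (n
[... 4165 characters left out ...]
.float64(-37.0), np.int64(140)), (np.float64(-36.0), np.int64(178)), (np.float64(-35.0), np.int64(216)), (np.float64(-34.0), np.int64(235)), (np.float64(-33.0), np.int64(243)), (np.float64(-32.0), np.int64(244)), (np.float64(-31.0), np.int64(244)), (np.float64(-30.0), np.int64(244)), (np.float64(-29.0), np.int64(244)), (np.float64(-28.0), np.int64(244)), (np.float64(20.0), np.int64(246)), (np.float64(21.0), np.int64(236)), (np.float64(22.0), np.int64(204)), (np.float64(23.0), np.int64(117)), (np.float64(24.0), np.int64(48)), (np.float64(25.0), np.int64(28)), (np.float64(26.0), np.int64(32)), (np.float64(27.0), np.int64(31)), (np.float64(28.0), np.int64(31)), (np.float64(29.0), np.int64(31))]
```

View pics/i_or.png

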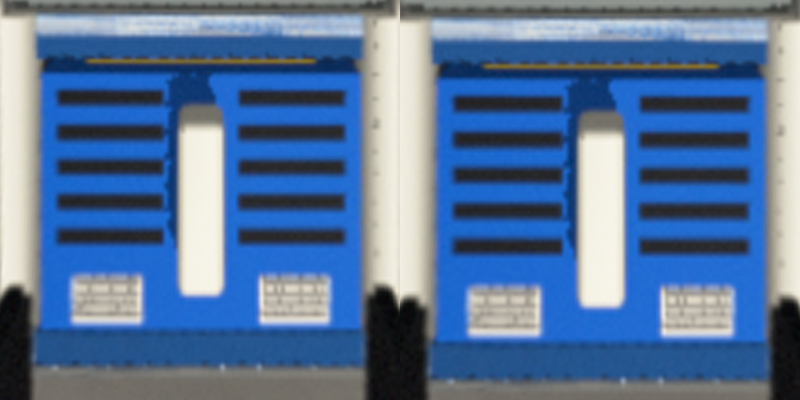

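Run:
```python
from bench import manip
print(manip.sense()["wrist_force"]); manip.close_job(); print(manip.sense()["t"])
```

```text
[ 0.11808707 -0.98533308 -0.04205862]
the job is handed in; nothing more can be done
the job is handed in; nothing more can be done
```

The blue cover is clipped back onto the filter bay and let go. I handed the job in at about 23 s of the 58 s allowed.

I lifted the cover by its fin and slid the tongue under the lip with the cover pitched about 12–13° steeper than the bay, without contact force. Then I lowered it onto the tab ramps and let go. Both thumb spots were pressed together, square to the slope. The force rose to about 10 N, dropped to 0.7 N as the tabs snapped, then hit a hard stop with the plate at 27.9 mm. The highest press on that stop was about 42 N, through the fingertips.

**Seating:** after I backed off, the wrist camera showed pitch 0.0°, roll -0.1° and the plate at 28.5 mm. The yellow tabs are no longer visible above the ledge. The side camera read 1–2 mm lower, within its calibration.

**Position along the slope:** the cover sits about 1.0–1.3 mm towards the low end, judged against the lip. That is inside the 2 mm allowed, but without much margin.

**Surroundings:** the lamp and the other bench items looked untouched in the last pictures; I did not measure their positions. The gripper was clear of everything at hand-in, with no contact force on the wrist.

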